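# Run a fingertip along the stoppers of a portion box

## Robot

A 7-joint arm with a two-finger parallel gripper is mounted at the origin on a cart in front of the work surface, level with it; the furniture and walls round the work are solid. World frame = base frame: x ahead of the robot, y to its left, z up, the work surface at z = 0. Lengths are in mm, angles in rad, forces in N, time in s.
With the tool pointing down it reaches from about 425 to 1025 mm from the base axis. Payload 9.4 kg.
Tool frame: the origin (TCP) lies at the very end of the fingers, on their centre line; the grasp point (between the pads) lies 19 mm behind it; y points along the fingers, z is the direction in which the jaws open and shut, and the axes are right-handed (so a half turn about y gives the same grasp; the last joint's range is limited). The gripper opens to 93 mm and grips with 3 to 60 N. Pads are 15 mm wide; open, the fingers measure 128 mm over their backs; the gripper's body (75 mm by 188 mm) begins 65 mm behind the grasp point.
Start: joints at [-1.338, 0.599, -0.003, 1.599, 0.002, 0.943, -0.08], TCP at [221.036, 690.483, 179.018] pointing down, gripper open.
Joint ranges: [-2.57, 2.57], [-0.35, 1.97], [-1.29, 1.29], [0.11, 2.56], [-1.05, 4.19], [0.11, 1.86], [-2.63, 2.63]. Speed limits (rad/s): [2.22, 2.22, 3.01, 3.01, 3.14, 3.14, 3.14].

## Interface

Orientations are given as a 3x3 rotation matrix whose columns are the frame's x, y, z axes.
In Python, from station import * gives the robot as it stands. The module is installed in compiled form; this text tells all that it offers.
- The arm moves only by the shell command python3 -m creep 'ROWS' [OPENING]. ROWS is JSON, a list that holds one entry, the list of rows, each a list of 4 numbers: the shift along the tool's x, y, z in mm, then the turn about the tool's y in degrees. In form: [[[x, y, z, yaw], ...]]. A call has 1 to 10 rows; each row is the pose to reach, as a shift and turn from the pose commanded when the call began, along the tool's axes at that moment; what a row does not reach only later rows make up. A row lasts 1/12 s, in which the tool goes at most 41.7 mm and 7.16 degrees, less where a joint would pass 70% of its speed; a pose out of reach is approached as far as the arm can. A call with a gripper value outside its range is refused whole. OPENING is the finger opening in mm, from 0 to 93, set as the call begins (- or left out, the last holds). The fingers move at their own pace and stop on an object; the grip force is fixed at half the most. Time passes only in rows, so rows that repeat a pose let the fingers close. It gives the time, the measured TCP pose, the force and the opening at its end, in the units of the state.
- read_state(): the state, without advancing time (a new reading comes with each control period).
- camera(name): name is "scene" or "top" or "wrist"; returns (picture, depth): 480x640x3 uint8, blue, green, red; 480x640 float32, mm along the optical axis (not along the pixel's ray), 0 where there is no reading.
- camera_params(name): a dict with "intrinsics" (3x3 intrinsics, pixels), "view" (4x4, takes a point from world to camera coordinates). Camera axes: x right, y down, z forward; pixel columns grow to the right and rows downward; lengths in mm; the calibration is good to about 2 mm. A picture is of the moment at which its call begins: read the wrist's pose just before it. camera_params takes no time and is no camera call; for the wrist camera it gives the pose at the moment of the call.
- close_job(): hands the job in, once; it reports no verdict.
The state is a dict: "time": time; "q": joint angles; "qd": joint speeds; "joint_efforts": joint torques, N m; "position": TCP position; "orientation": TCP orientation; "contact_force": force on the tool from outside, world axes, zero at the start; "torque": the same for the moment, N m; "grip_width": opening from 0.0 (shut) to 1.0 (fully open).
Only numpy, scipy, OpenCV 4.12 (cv2) and the standard library are available. Lean on these libraries where they do the work, as an engineer would, in place of code of your own. Each camera call takes 0.05 s, during which the arm holds its last target.

## Task

Close the portion box: starting at the stopper nearest the carrying lug, run your fingertips gently along the row and press each of the four stoppers fully home in turn, keeping the fingertips low, close over the lid, from one stopper to the next until the last is home, then move clear. Only touch and press: do not grip, lift, tip or shove the box, which must stay about where it stands, and leave the cup, the shaker and the spoon alone.

Things in the scene. Friction and masses are not known exactly. Their poses are not given: they have to be found in the camera images.
- portion_box: loose plastic portion box, 216 x 80 mm, 50 mm high to its flat white lid, 0.9 kg, at any yaw. Origin: centre of underside; x along its length towards the end with the carrying lug (open loop 40 mm wide, sticking out 30 mm at lid height), z up. Four equal stoppers in a row on the lid at x = +75, +25, -25, -75 mm, y = 0, numbered from the lug end. Nothing else rises over 1 mm above the lid.
- stopper_1 (a joint): how far stopper 1 (nearest the lug) is pressed into the lid, in m: 0 fully up, 0.006 home on its stop; starts at 0 to 0.0015, slides straight down under 1 to 2 N and stays where left. Fully up, its top is 59 mm above the worktop (9 mm above the lid); home, 53 mm (3 mm above the lid)
- stopper_1_top (a point): centre of the flat top of stopper 1, moves with it. The stopper is round, grey, 38 mm across; its flank slopes up at about 28 degrees from the rim to a flat top 12 mm across, so a fingertip sliding along the row at the height of the home position rides onto it and pushes it down
- stopper_2 (a joint): how far stopper 2 (counted from the lug) is pressed into the lid, in m: 0 fully up, 0.006 home on its stop; starts at 0 to 0.0015, slides straight down under 1 to 2 N and stays where left. Fully up, its top is 59 mm above the worktop (9 mm above the lid); home, 53 mm (3 mm above the lid)
- stopper_2_top (a point): centre of the flat top of stopper 2, moves with it. The stopper is round, grey, 38 mm across; its flank slopes up at about 28 degrees from the rim to a flat top 12 mm across, so a fingertip sliding along the row at the height of the home position rides onto it and pushes it down
- stopper_3 (a joint): how far stopper 3 (counted from the lug) is pressed into the lid, in m: 0 fully up, 0.006 home on its stop; starts at 0 to 0.0015, slides straight down under 1 to 2 N and stays where left. Fully up, its top is 59 mm above the worktop (9 mm above the lid); home, 53 mm (3 mm above the lid)
- stopper_3_top (a point): centre of the flat top of stopper 3, moves with it. The stopper is round, grey, 38 mm across; its flank slopes up at about 28 degrees from the rim to a flat top 12 mm across, so a fingertip sliding along the row at the height of the home position rides onto it and pushes it down
- stopper_4 (a joint): how far stopper 4 (farthest from the lug) is pressed into the lid, in m: 0 fully up, 0.006 home on its stop; starts at 0 to 0.0015, slides straight down under 1 to 2 N and stays where left. Fully up, its top is 59 mm above the worktop (9 mm above the lid); home, 53 mm (3 mm above the lid)
- stopper_4_top (a point): centre of the flat top of stopper 4, moves with it. The stopper is round, grey, 38 mm across; its flank slopes up at about 28 degrees from the rim to a flat top 12 mm across, so a fingertip sliding along the row at the height of the home position rides onto it and pushes it down
- cup: white cup standing upside down, 87 x 118 x 64 mm, bystander beside the box; origin at the centre of its underside
- shaker: small shaker with a domed cap, 44 x 44 x 90 mm, bystander beside the box; origin at the centre of its underside
- spoon: teaspoon lying flat, 137 x 28 x 13 mm, bystander beside the box; origin at the centre of its underside

How it is judged (in metres and radians):
On the way, in this order (a step that is already met when the one before it is completed fails the run):
1. stopper 1 is pressed home (value of joint stopper_1 above 0.0048 m).
2. the fingertips pass on from stopper 1 towards stopper 2, low over the lid (x of the grasp point in the frame of portion_box below 0.056 m and z of the grasp point in the frame of portion_box below 0.11 m and y of the grasp point in the frame of portion_box between -0.035 and 0.035 m).
3. stopper 2 is pressed home (value of joint stopper_2 above 0.0048 m).
4. the fingertips pass on from stopper 2 towards stopper 3, low over the lid (x of the grasp point in the frame of portion_box below 0.006 m and z of the grasp point in the frame of portion_box below 0.11 m and y of the grasp point in the frame of portion_box between -0.035 and 0.035 m).
5. stopper 3 is pressed home (value of joint stopper_3 above 0.0048 m).
6. the fingertips pass on from stopper 3 towards stopper 4, low over the lid (x of the grasp point in the frame of portion_box below -0.044 m and z of the grasp point in the frame of portion_box below 0.11 m and y of the grasp point in the frame of portion_box between -0.035 and 0.035 m).
7. stopper 4 is pressed home (value of joint stopper_4 above 0.0048 m).
At the end, for the whole second after the job is handed in: all four stoppers at least 4.8 mm down (of 6 mm); the box at rest, upright within 0.05 rad and within 30 mm of where it began; cup, shaker and spoon each within 20 mm of where they began (value of joint each of stopper_1, stopper_2, stopper_3, stopper_4 above 0.0048 m and distance of portion_box from where it was at the start of the episode below 0.03 m and angle between portion_box's own z axis and vertical below 0.05 rad and linear speed of portion_box below 0.01 m/s and distance of each of cup, shaker, spoon from where it was at the start of the episode below 0.02 m); the robot touches nothing.
It fails at once if the box is lifted (more than 10 mm) (height (world z) of portion_box above 0.01 m).
It fails at once if the box is tipped (more than 0.15 rad) (angle between portion_box's own z axis and vertical above 0.15 rad).
It fails at once if the box is shoved more than 30 mm from where it stood (distance of portion_box from where it was at the start of the episode above 0.03 m).
It fails at once if the fingers press on the box harder than 40 N (contact force between the fingers and portion_box above 40 N).
It fails at once if the cup, the shaker or the spoon is moved more than 20 mm (distance of any of cup, shaker, spoon from where it was at the start of the episode above 0.02 m).
It also fails if it takes over 42 s, if anything falls off the work surface, if the arm or the gripper's body presses on something with over 40 N, if the wrist force passes 120 N, or if a joint passes its speed limit or range.

## Working session

There is one attempt and no reset: what is moved stays moved. The work goes in short steps, Python scripts to look and compute and a shell command to move; the robot and the scene stay as the last step left them, time stands still between calls to the robot, and variables do not carry over. Pictures are saved under pics/ and viewed, and the job is handed in when it is done.

```bash
mkdir -p pics; python3 - <<'E'
from station import *
import cv2,numpy as np
s=read_state();print(s)
for n in("scene","top","wrist"):
    p=camera_params(n);print(n,p)
    a,d=camera(n);cv2.imwrite(f"pics/{n}0.png",a);np.save(f"pics/{n}0.npy",d)
E
```

```text
{'time': 0.0, 'q': array([-1.33768819,  0.60012716, -0.00254736,  1.60009428,  0.00184677,
        0.94289939, -0.07983827]), 'qd': array([ 0.00019761, -0.00016952, -0.00047027, -0.00068652,  0.0015931 ,
       -0.00067878, -0.00079572]), 'joint_efforts': array([-1.67029251e-03, -7.65066862e+01,  1.49698365e+00, -2.52348948e+01,
       -5.23918052e-02,  1.68451527e-02,  1.61841112e-04]), 'position': array([220.90597896, 689.96953765, 178.17120954]), 'orientation': array([[ 9.52407683e-01, -2.94926692e-04,  3.04827029e-01],
       [-3.04827121e-01, -1.49811508e-03,  9.52406521e-01],
       [ 1.75775864e-04, -9.99998834e-01, -1.51671797e-03]]), 'contact_force': array([-0.36068468, -0.29519173,  0.559731  ]), 'torque': array([ 0.03810931, -0.01598833, -0.04706307]), 'grip_width': 1.000972747400267}
scene {'intrinsics': array([[554.06355142,   0.        , 319.91825401],
       [  0.        , 554.06355142, 240.84494734],
       [  0.        ,   0.        ,   1.        ]]), 'view': array([[ 7.29388196e-01, -6.83994307e-01,  1.20269081e-02,
        -3.48818496e+02],
       [-3.13021641e-01,
[... 582 characters left out ...]
],
       [ 9.67732022e-02, -4.12757538e-02, -9.94450230e-01,
         8.59636249e+02],
       [ 0.00000000e+00,  0.00000000e+00,  0.00000000e+00,
         1.00000000e+00]])}
wrist {'intrinsics': array([[426.94689163,   0.        , 317.00823603],
       [  0.        , 426.94689163, 245.22896162],
       [  0.        ,   0.        ,   1.        ]]), 'view': array([[ 3.02967418e-01,  9.52999979e-01, -1.33566295e-03,
        -7.23846800e+02],
       [ 9.17583933e-01, -2.91329226e-01,  2.70494007e-01,
        -3.19654709e+01],
       [ 2.57391666e-01, -8.31764540e-02, -9.62720732e-01,
         3.90687718e+02],
       [ 0.00000000e+00,  0.00000000e+00,  0.00000000e+00,
         1.00000000e+00]])}
```

View pics/top0.png

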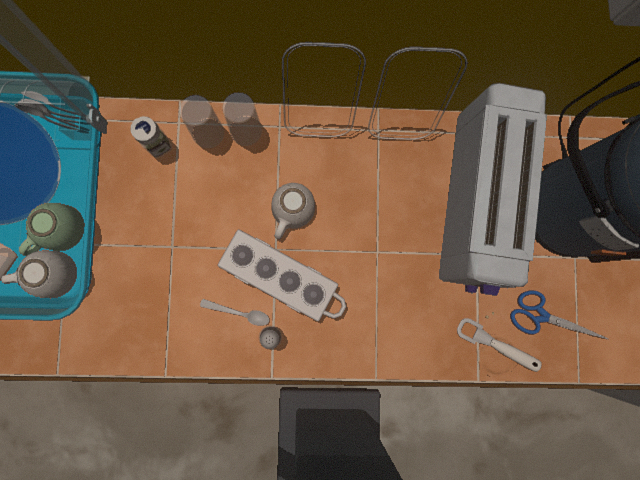

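View pics/scene0.png

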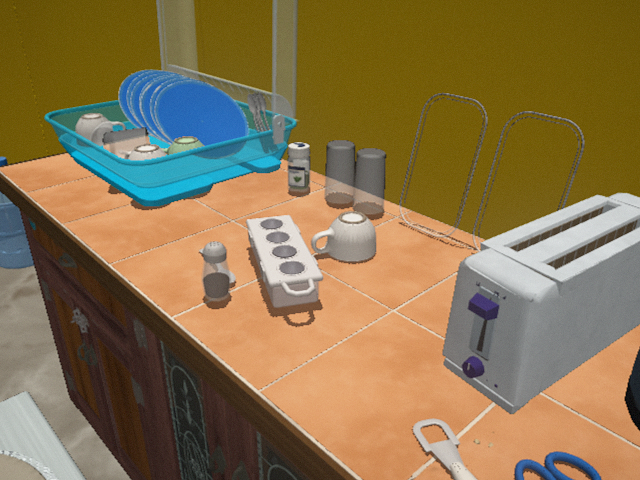

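View pics/wrist0.png

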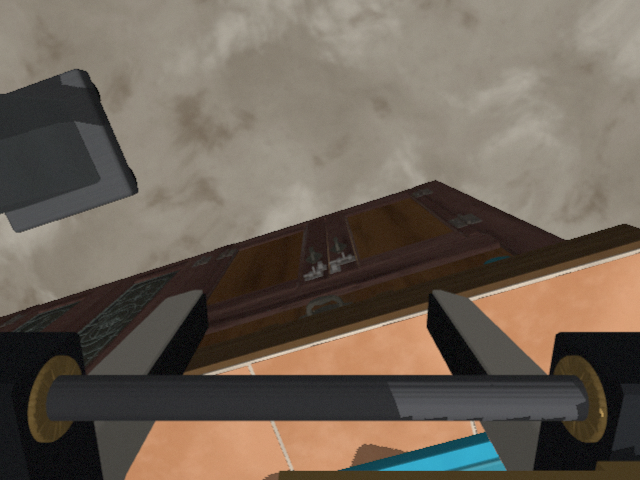

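The top view shows the box with its lug at the right end (335,306). The stoppers sit at about (313,295), (290,281), (266,268) and (243,255), the cup is at (293,205), the shaker at (270,338) and the spoon at (235,312). I'll enlarge both views to measure more closely.

```bash
python3 - <<'E'
import cv2
a=cv2.imread("pics/top0.png")[165:365,190:360];cv2.imwrite("pics/topc.png",cv2.resize(a,None,fx=3,fy=3,interpolation=cv2.INTER_CUBIC))
a=cv2.imread("pics/scene0.png")[200:320,190:390];cv2.imwrite("pics/scenec.png",cv2.resize(a,None,fx=4,fy=4,interpolation=cv2.INTER_CUBIC))
E
```

```text
(no output)
```

View pics/topc.png

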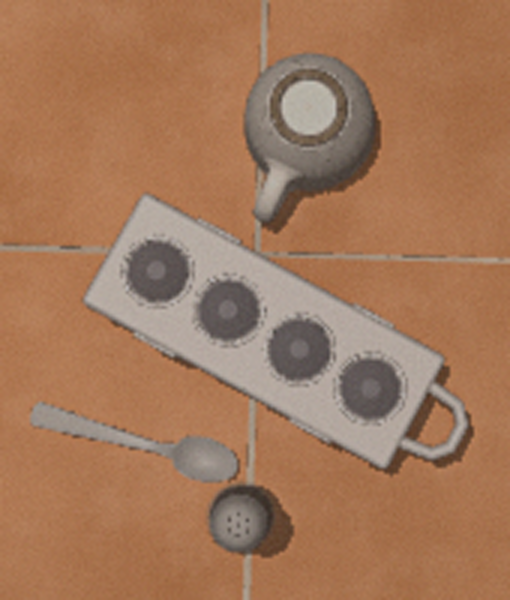

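View pics/scenec.png

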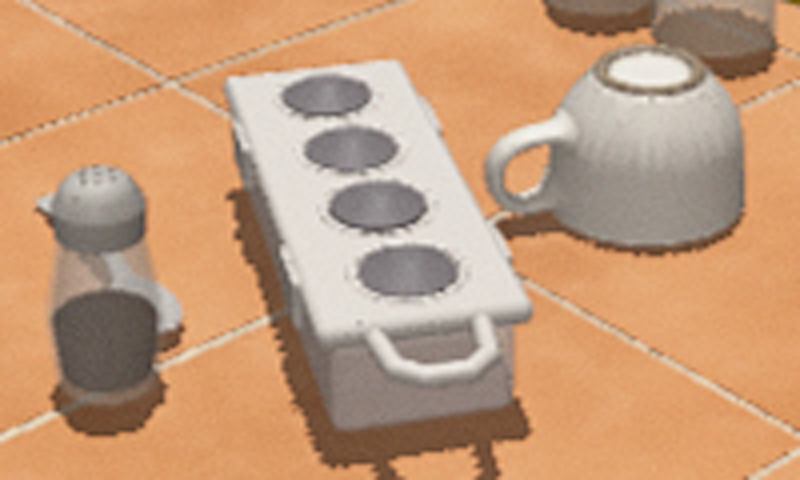

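The crops show the stopper tops clearly in both views. In the top crop they are at (370,389), (299,349), (228,310) and (156,271). In the scene crop they are at (408,271), (378,206), (351,149) and (326,95). The lug is at the end of stopper 1. Next I'll triangulate, with depth as a second source.

```bash
cat > h.py <<'E'
from station import *
import numpy as np,cv2
def P(n,p=None):
    p=p or camera_params(n);return p["intrinsics"]@p["view"][:3]
def dep(n,d,u,v,p=None):
    p=p or camera_params(n);z=np.median(d[int(round(v))-1:int(round(v))+2,int(round(u))-1:int(round(u))+2])
    c=z*(np.linalg.inv(p["intrinsics"])@[u,v,1]);V=p["view"];return V[:3,:3].T@(c-V[:3,3])
def plane(n,u,v,z,p=None):
    p=p or camera_params(n);V=p["view"];o=-V[:3,:3].T@V[:3,3];r=V[:3,:3].T@np.linalg.inv(p["intrinsics"])@[u,v,1]
    return o+r*(z-o[2])/r[2]
E
python3 - <<'E'
from h import *
np.set_printoptions(precision=1,suppress=True)
T=np.array([(370,389),(299,349),(228,310),(156,271)])/3+[190,165]-1/3
S=np.array([(408,271),(378,206),(351,149),(326,95)])/4+[190,200]-.4
X=cv2.triangulatePoints(P("top"),P("scene"),T.T.astype(float),S.T.astype(float));X=(X[:3]/X[3]).T;print(X)
dt=np.load("pics/top0.npy");ds=np.load("pics/scene0.npy")
for t,s in zip(T,S):print(dep("top",dt,*t),dep("scene",ds,*s),plane("top",*t,58),plane("scene",*s,54))
def pt(x,y):return x/3+190-.3,y/3+165-.3
for nm,q,z in[("corners",(147,196),50),("",(442,358),50),("",(386,466),50),("",(86,300),50),("lugtip",(462,424),47),("cup",(308,110),64),("handle",(265,212),30),("shaker",(240,515),90),("spoonL",(35,415),8),("spoonR",(237,465),8)]:print(nm,plane("top",*pt(*q),z),dep("top",dt,*pt(*q)))
for q in[(40,220),(15,150),(100,115),(55,230)]:print("rack",q,dep("top",dt,*q))
for q in[(200,90),(140,80),(215,110),(270,110)]:print("rackS",q,dep("scene",ds,*q))
E
```

```text
[[511.3  97.2  50.6]
 [534.6 141.8  50.9]
 [557.5 186.3  50.5]
 [580.5 231.3  50.9]]
[511.3  97.5  57.4] [506.   90.8  55.6] [511.3  97.5  58. ] [507.7  92.8  54. ]
[534.7 141.5  58.7] [528.  134.   56.6] [534.7 141.5  58. ] [530.9 137.6  54. ]
[557.5 185.6  57.5] [551.8 179.4  55.2] [557.4 185.6  58. ] [553.2 181.2  54. ]
[580.2 230.3  57.9] [573.9 223.   56.1] [580.2 230.3  58. ] [576.6 226.5  54. ]
corners [627.3 238.6  50. ] [627.5 238.8  47.8]
 [531.4  53.   50. ] [531.4  52.8  48.5]
 [464.4  86.2  50. ] [464.3  86.1  47.2]
 [561.7 273.3  50. ] [561.7 273.5  49.2]
lugtip [490.9  39.5  47. ] [491.   39.6  48. ]
cup [681.8 140.1  64. ] [682.3 140.1  61.4]
handle [621.7 166.   30. ] [620.9 165.7  36.8]
shaker [437.  172.4  90. ] [436.8 172.5  88.4]
spoonL [489.5 309.5   8. ] [489.3 310.8   1.6]
spoonR [460.5 179.8   8. ] [460.  180.3  -0.8]
rack (40, 220) [627.6 570.  106.2]
rack (15, 150) [754.3 633.9  86.7]
rack (100, 115) [814.  478.3 114.1]
rack (55, 230) [611.  543.3 106.9]
rackS (200, 90) [762.  721.4 164.3]
rackS (140, 80) [676.3 849.4 178.5]
rackS (215, 110) [770.3 676.2 124.1]
rackS (270, 110) [858.6 579.  128.5]
```

Both sources agree:
- **Box:** its centre is at about (546,163), and the row runs at 62.6° from stopper 1 (511,97) to stopper 4 (580,230).
- **Heights:** lid depth reads about 48–50 mm and the tops about 58 mm, as expected.

I'll move above stopper 1 with the fingers shut and stay at transit height.

```bash
python3 -m creep '[[[7,0,-7,0],[21,0,-22,0],[42,0,-43,0],[69,0,-72,0],[97,0,-101,0],[125,0,-130,0],[152,0,-159,0],[180,0,-188,0],[208,0,-216,0],[229,0,-238,0]]]' 0
python3 -m creep '[[[21,0,-22,1],[49,0,-50,2],[77,0,-79,4],[104,0,-108,5],[132,0,-137,7],[160,0,-166,8],[187,0,-195,9],[210,0,-219,9.65],[224,0,-234,9.65],[228,0,-238,9.65]]]'
python3 -m creep '[[[0,20,0,0],[0,45,0,0],[0,65,0,0],[0,75,0,0],[0,80,0,0],[0,80,0,0]]]'
python3 - <<'E'
from h import *
s=read_state();print(s["time"],s["position"],s["orientation"],s["contact_force"],s["grip_width"],s["q"])
a,d=camera("wrist");cv2.imwrite("pics/w1.png",a)
a,d=camera("top");cv2.imwrite("pics/t1.png",a)
a,d=camera("scene");cv2.imwrite("pics/s1.png",a)
E
```

```text
time: 0.98
position: [367.9, 389.8, 179.1]
orientation: [[0.952, 0.0, 0.307], [-0.307, -0.001, 0.952], [0.001, -1.0, -0.001]]
contact_force: [0.1, 0.7, 0.3]
grip_width: 0.334
time: 1.82
position: [512.1, 93.0, 179.2]
orientation: [[0.885, 0.001, 0.465], [-0.465, -0.001, 0.885], [0.001, -1.0, -0.001]]
contact_force: [0.1, -0.2, 0.3]
grip_width: 0.004
time: 2.32
position: [510.5, 98.0, 98.4]
orientation: [[0.888, -0.002, 0.46], [-0.46, -0.0, 0.888], [-0.001, -1.0, -0.001]]
contact_force: [-0.3, -0.1, -0.4]
grip_width: 0.004
2.3167 [510.50090638  98.03367172  98.42584623] [[ 8.88085406e-01 -1.50902729e-03  4.59676011e-01]
 [-4.59676965e-01 -3.41296246e-04  8.88086128e-01]
 [-1.18326051e-03 -9.99998803e-01 -9.96765301e-04]] [-0.30234082 -0.08028517 -0.37546596] 0.00435750609328967 [-0.34997674  0.47410102  0.07123929  2.14436014 -0.06489639  0.52662225
  0.8627663 ]
```

View pics/w1.png

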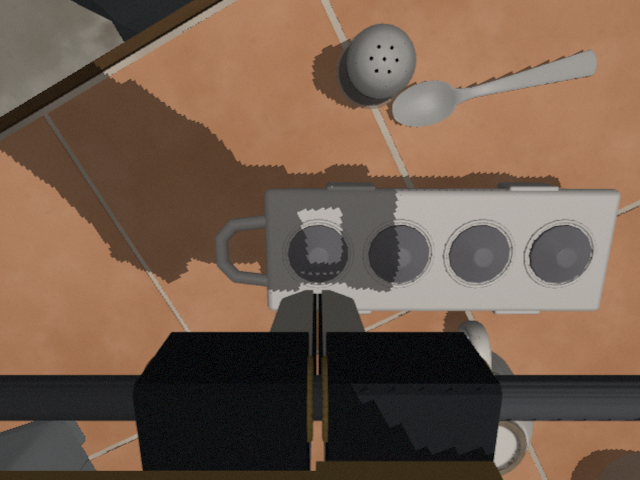

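```bash
python3 - <<'E'
import cv2
a=cv2.imread("pics/s1.png")[150:350,150:400];cv2.imwrite("pics/s1c.png",cv2.resize(a,None,fx=3,fy=3,interpolation=cv2.INTER_CUBIC))
E
```

```text
(no output)
```

View pics/s1c.png

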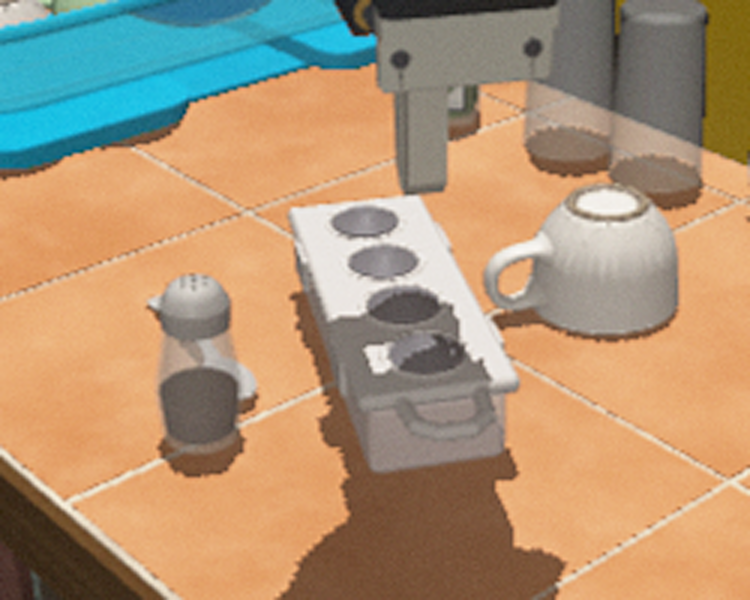

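The wrist view shows the row parallel to the jaw direction, stopper 1's top at (319,253), and the fingertip in the same column at (317,292). Now I'll check the fingertip projection and the stopper position from this second view.

```bash
python3 - <<'E'
from h import *
np.set_printoptions(precision=1,suppress=True)
s=read_state()
for n in("scene","wrist"):
    x=P(n)@np.r_[s["position"],1];print(n,x[:2]/x[2])
W=[(319,253),(400,257),(482,257),(564,256)]
T=np.array([(370,389),(299,349),(228,310),(156,271)])/3+[190,165]-1/3
X=cv2.triangulatePoints(P("top"),P("wrist"),T.T.astype(float),np.array(W,float).T);print((X[:3]/X[3]).T)
for w in W:print(plane("wrist",*w,58.))
a=cv2.imread("pics/w1.png")[180:330,230:630];cv2.imwrite("pics/w1c.png",cv2.resize(a,None,fx=2,fy=2,interpolation=cv2.INTER_CUBIC))
E
```

```text
scene [290.9 237.4]
wrist [318.3 280.1]
[[511.5  98.   52.7]
 [534.6 141.7  59.4]
 [557.3 185.7  59.7]
 [580.1 230.4  58.4]]
[510.4  99.5  58. ]
[535.2 142.   58. ]
[558.  186.3  58. ]
[580.2 230.7  58. ]
```

View pics/w1c.png

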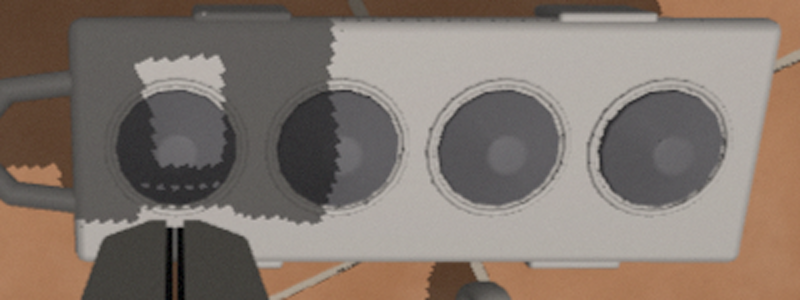

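The stopper positions agree to about 2 mm. The visible fingertip, though, is higher in the scene picture (about (290,213)) than the TCP's projection (291,237). I'll check the depths there.

```bash
python3 - <<'E'
from h import *
np.set_printoptions(precision=1,suppress=True)
a,d=camera("scene");s=read_state();cv2.imwrite("pics/s2.png",a);print(s["position"],s["time"])
for v in range(180,250,3):print(v,d[v,290],dep("scene",d,290,v))
a,d=camera("wrist")
for v in range(262,330,4):print(v,[dep("wrist",d,u,v) for u in(300,330)])
cr=cv2.imread("pics/s2.png")[150:270,230:350];cv2.imwrite("pics/s2c.png",cv2.resize(cr,None,fx=5,fy=5,interpolation=cv2.INTER_CUBIC))
E
```

```text
[511.7  98.1 100. ] 2.5167
180 731.9237 [498.9  83.2 195.6]
183 737.1867 [500.5  85.2 190.3]
186 736.8898 [500.2  84.9 186.2]
189 738.6165 [500.3  85.2 181.8]
192 742.4647 [500.7  85.7 177.2]
195 747.32526 [500.9  86.  172.7]
198 747.7392 [501.3  86.6 168. ]
201 747.3701 [500.8  86.1 163.9]
204 749.5063 [501.   86.4 159.3]
207 754.8672 [501.4  87.  154.5]
210 759.0781 [501.8  87.5 149.7]
213 766.67065 [506.1  92.7 142. ]
216 1087.2351 [690.3 311.8   1.6]
219 958.8799 [615.9 223.5  50.6]
222 950.9028 [609.7 216.2  49.5]
225 940.0597 [601.1 206.1  50.3]
228 932.4088 [593.9 197.7  50.2]
231 919.5031 [585.2 187.4  51.4]
234 913.8662 [578.8 179.9  50.9]
237 898.24384 [572.2 172.1  50.7]
240 888.4773 [564.9 163.7  51. ]
243 883.5941 [559.4 157.2  50.1]
246 861.4734 [545.4 140.7  56.4]
249 854.417 [539.2 133.4  56.4]
262 [array([511.2,  85.9,  54.3]), array([519.2, 102.5,  56. ])]
266 [array([513.8,  84.5,  53.4]), array([521.9, 101.2,  54.8])]
270 [array([516.4,  83. ,  52.3]), array([524.7,  99.8,  53.3])]
274 [array([519.1,  81.6,  51.3]), array([527.5,  98.5,  51.9])]
278 [array([521.6,  80.2,  50.6]), array([530.7,  97. ,  49.7])]
282 [array([524.4,  78.7,  49.6]), array([532.8,  95.8,  50.5])]
286 [array([526.7,  77.5,  49.7]), array([535.5,  94.5,  49.7])]
290 [array([529. ,  76.2,  50. ]), array([504.8, 107. , 139.5])]
294 [array([499. ,  96.1, 144.1]), array([504.5, 107. , 144.5])]
298 [array([499. ,  96.3, 148.4]), array([504.6, 106.8, 148.2])]
302 [array([499.3,  96.2, 151.7]), array([504.8, 106.5, 151.4])]
306 [array([499.2,  96.5, 156.1]), array([504.4, 106.6, 156.1])]
310 [array([499.5,  96.5, 159.1]), array([504.5, 106.4, 159.4])]
314 [array([499.4,  96.7, 163. ]), array([504.3, 106.4, 163.1])]
318 [array([499.4,  96.8, 166.4]), array([504.5, 106.2, 166. ])]
322 [array([499.4,  97. , 169.7]), array([504.4, 106.2, 169.4])]
326 [array([499.6,  97. , 172.4]), array([504.4, 106.1, 172.4])]
```

View pics/s2c.png

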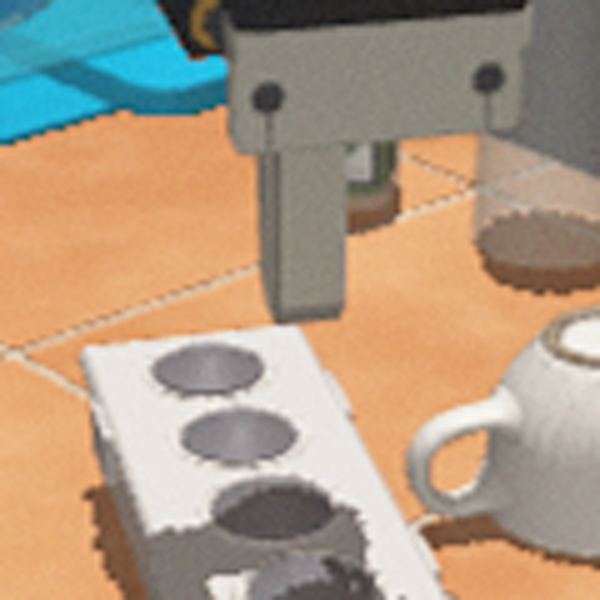

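Both cameras place the visible fingertip at z ≈ 140 while the reported TCP is at 100, so lateral agrees but height differs by about 40 mm. I'll compare this with the starting picture, when the gripper was open.

```bash
python3 - <<'E'
from h import *
np.set_printoptions(precision=1,suppress=True)
d=np.load("pics/wrist0.npy")
p=camera_params("wrist")
V=np.array([[ 3.02967418e-01,9.52999979e-01,-1.33566295e-03,-7.23846800e+02],[9.17583933e-01,-2.91329226e-01,2.70494007e-01,-3.19654709e+01],[2.57391666e-01,-8.31764540e-02,-9.62720732e-01,3.90687718e+02],[0,0,0,1]])
p["view"]=V
for u in(180,195,440,450):
  for v in range(286,330,5):print(u,v,dep("wrist",d,u,v,p))
E
```

```text
180 286 [ 370.9  338.1 -458.4]
180 291 [ 370.8  350.9 -420.4]
180 296 [194.3 640.3 224.2]
180 301 [194.7 641.9 229.4]
180 306 [195.  643.6 234.9]
180 311 [195.6 644.6 238.7]
180 316 [196.  645.9 243.1]
180 321 [196.3 647.2 247.3]
180 326 [197.7 646.9 248.2]
195 286 [ 370.8  382.7 -423.2]
195 291 [195.6 644.8 219.1]
195 296 [196.  646.2 224.5]
195 301 [196.9 646.9 228. ]
195 306 [197.9 647.4 231. ]
195 311 [198.7 648.1 234.5]
195 316 [200.5 647.5 234.9]
195 321 [202.4 646.7 235. ]
195 326 [203.5 647.  237.2]
440 286 [337.1 784.5 -26.1]
440 291 [226.5 741.4 218.4]
440 296 [225.9 739.9 224.2]
440 301 [226.  738.7 228.2]
440 306 [226.9 737.9 230.5]
440 311 [226.8 736.7 234.5]
440 316 [228.6 736.2 235. ]
440 321 [230.4 735.7 235.4]
440 326 [232.3 735.2 235.5]
450 286 [337.6 793.2 -20.5]
450 291 [337.9 789.9 -10.1]
450 296 [227.  743.7 224.3]
450 301 [226.6 742.3 229.3]
450 306 [226.1 740.9 234.2]
450 311 [225.8 739.6 238.6]
450 316 [226.1 738.6 241.6]
450 321 [226.6 737.7 244.1]
450 326 [226.8 736.8 247.1]
```

The 40 mm offset shows there too: the fingertips you can see end about 40 mm above the reported TCP. I can't tell from pictures alone which is right, so I'll go down in small steps and let force and the camera decide.

```bash
python3 -m creep '[[[0,8,0,0],[0,18,0,0],[0,26,0,0],[0,32,0,0],[0,35,0,0],[0,35,0,0],[0,35,0,0]]]'
for i in 1; do :; done
python3 -m creep '[[[0,1,0,0],[0,2,0,0],[0,3,0,0],[0,4,0,0],[0,4,0,0]]]'
python3 - <<'E'
from h import *
s=read_state();print(s["time"],s["position"],s["contact_force"])
a,d=camera("scene");cr=a[150:270,230:350];cv2.imwrite("pics/s3c.png",cv2.resize(cr,None,fx=5,fy=5,interpolation=cv2.INTER_CUBIC))
E
```

```text
time: 3.15
position: [511.0, 97.7, 63.7]
orientation: [[0.888, -0.001, 0.46], [-0.46, -0.0, 0.888], [-0.0, -1.0, -0.001]]
contact_force: [-0.0, 0.0, 0.6]
grip_width: 0.005
time: 3.57
position: [511.2, 97.9, 60.0]
orientation: [[0.888, 0.0, 0.46], [-0.46, 0.0, 0.888], [0.0, -1.0, 0.0]]
contact_force: [-0.3, -0.6, 0.4]
grip_width: 0.005
3.5667 [511.16828539  97.85074705  59.99745614] [-0.30596832 -0.57055538  0.38833405]
```

View pics/s3c.png

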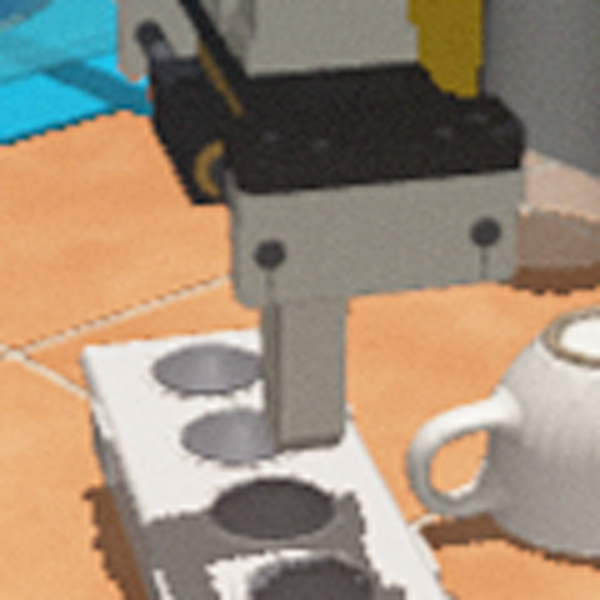

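The visible tip is still well clear of stopper 1 (tip at crop (310,445), stopper at (315,585)), with no force at reported z = 60. I'll continue in gentle steps, since contact could come anywhere from here.

```bash
python3 -m creep '[[[0,1,0,0],[0,2,0,0],[0,3,0,0],[0,3,0,0]]]'
python3 -m creep '[[[0,1,0,0],[0,2,0,0],[0,3,0,0],[0,3,0,0]]]' 
python3 -m creep '[[[0,1,0,0],[0,2,0,0],[0,3,0,0],[0,3,0,0]]]' 
```

```text
time: 3.95
position: [511.1, 97.8, 56.8]
orientation: [[0.888, -0.0, 0.46], [-0.46, -0.0, 0.888], [-0.0, -1.0, -0.0]]
contact_force: [0.1, 0.5, 0.4]
grip_width: 0.006
time: 4.28
position: [511.1, 97.8, 53.8]
orientation: [[0.888, -0.0, 0.46], [-0.46, -0.0, 0.888], [-0.0, -1.0, -0.0]]
contact_force: [0.6, 0.3, -0.1]
grip_width: 0.005
time: 4.62
position: [511.1, 97.8, 50.8]
orientation: [[0.888, -0.0, 0.46], [-0.46, -0.0, 0.888], [-0.0, -1.0, -0.0]]
contact_force: [0.9, 0.2, -0.2]
grip_width: 0.006
```

There was no contact at z = 50.8, where a tip at the TCP would already be 8 mm into the stopper. The pictures were right and the real tips sit about 40 mm higher, so contact should come near a reported z of 17–19.

```bash
python3 -m creep '[[[0,3,0,0],[0,7,0,0],[0,12,0,0],[0,17,0,0],[0,21,0,0],[0,24,0,0],[0,25,0,0],[0,26,0,0],[0,26,0,0]]]'
python3 -m creep '[[[0,1,0,0],[0,2,0,0],[0,3,0,0],[0,3,0,0]]]' 
python3 - <<'E'
from h import *
np.set_printoptions(precision=1,suppress=True)
s=read_state();print(s["time"],s["position"],s["contact_force"])
a,d=camera("scene");cr=a[180:320,230:370];cv2.imwrite("pics/s4c.png",cv2.resize(cr,None,fx=4,fy=4,interpolation=cv2.INTER_CUBIC))
for v in range(236,284,3):print(v,dep("scene",d,292,v))
E
```

```text
time: 5.37
position: [511.1, 97.8, 24.9]
orientation: [[0.888, -0.0, 0.46], [-0.46, -0.0, 0.888], [-0.0, -1.0, -0.0]]
contact_force: [-0.1, 0.1, 0.6]
grip_width: 0.003
time: 5.7
position: [511.2, 97.9, 22.0]
orientation: [[0.888, 0.0, 0.46], [-0.46, 0.0, 0.888], [0.0, -1.0, 0.0]]
contact_force: [-0.3, 0.4, -0.3]
grip_width: 0.005
5.7 [511.2  97.9  22. ] [-0.3  0.4 -0.3]
236 [456.1  30.  147.8]
239 [502.   84.3 106.1]
242 [501.3  83.6 101.9]
245 [502.4  85.   96.1]
248 [502.2  84.8  91.5]
251 [503.   85.9  85.9]
254 [502.5  85.4  81.4]
257 [502.7  85.6  76.3]
260 [503.5  86.7  70.6]
263 [510.3  94.9  59.4]
266 [507.7  91.9  56.7]
269 [503.9  87.5  55. ]
272 [502.3  85.6  51.5]
275 [497.   79.5  51.4]
278 [492.2  73.9  50.9]
281 [490.5  72.   47.4]
```

View pics/s4c.png

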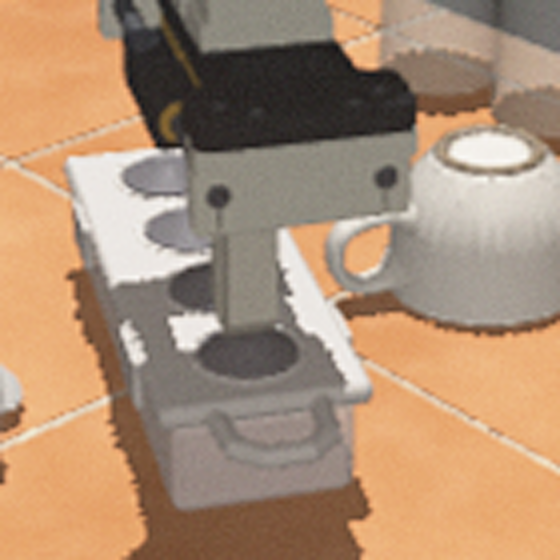

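The tip is now just above stopper 1 (tip at crop (250,328), stopper centre (248,352)), with visible tip z ≈ 62. I'll press in fine steps and watch the force.

```bash
python3 -m creep '[[[0,1,0,0],[0,2,0,0],[0,2,0,0]]]'|grep -v ori
python3 -m creep '[[[0,1,0,0],[0,2,0,0],[0,2,0,0]]]'|grep -v ori
python3 -m creep '[[[0,1,0,0],[0,2,0,0],[0,2,0,0]]]'|grep -v ori
```

```text
time: 6.0
position: [511.1, 97.8, 19.9]
contact_force: [0.1, 0.1, -0.8]
grip_width: 0.007
time: 6.25
position: [511.2, 97.8, 17.9]
contact_force: [-0.4, 0.5, 0.6]
grip_width: 0.005
time: 6.5
position: [511.2, 97.8, 15.9]
contact_force: [0.5, -0.2, 0.4]
grip_width: 0.004
```

```bash
python3 -m creep '[[[0,1,0,0],[0,1,0,0],[0,1,0,0]]]'|grep -v ori
python3 -m creep '[[[0,1,0,0],[0,1,0,0],[0,1,0,0]]]'|grep -v ori
python3 - <<'E'
from h import *
np.set_printoptions(precision=1,suppress=True)
s=read_state();print(s["time"],s["position"],s["contact_force"])
a,d=camera("scene");cr=a[180:320,230:370];cv2.imwrite("pics/s5c.png",cv2.resize(cr,None,fx=4,fy=4,interpolation=cv2.INTER_CUBIC))
a,d=camera("wrist");cr=a[180:330,230:430];cv2.imwrite("pics/w5c.png",cv2.resize(cr,None,fx=4,fy=4,interpolation=cv2.INTER_CUBIC))
E
```

```text
time: 6.75
position: [511.1, 97.8, 15.0]
contact_force: [-0.2, -0.4, 0.2]
grip_width: 0.004
time: 7.0
position: [511.1, 97.8, 14.0]
contact_force: [-0.5, -0.3, -0.9]
grip_width: 0.005
7.0 [511.1  97.8  14. ] [-0.5 -0.3 -0.9]
```

View pics/s5c.png

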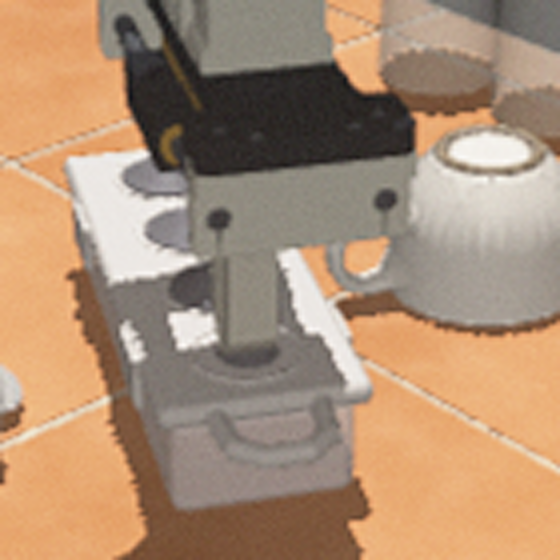

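View pics/w5c.png

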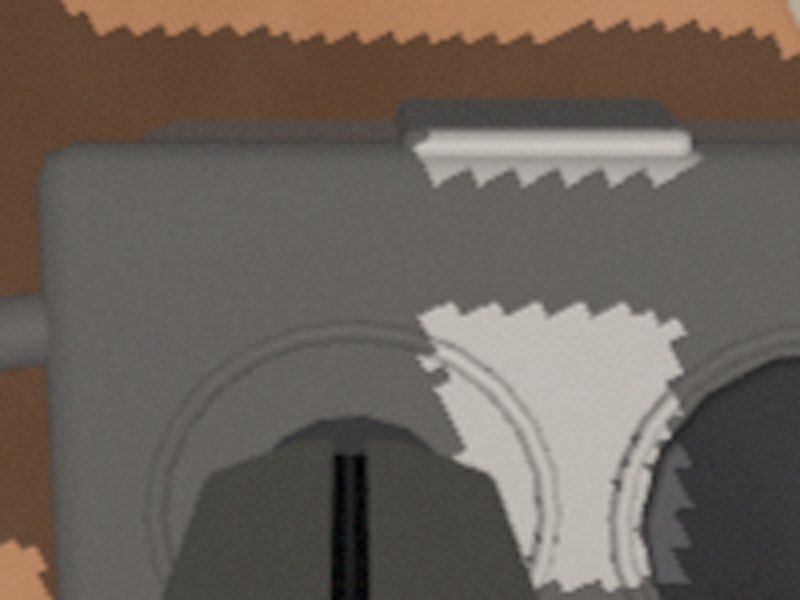

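Both views show stopper 1 has sunk: only the narrow cap under the tip still rises above the lid ring. I'll press on in 1 mm steps until the stop shows in the force.

```bash
python3 -m creep '[[[0,1,0,0],[0,1,0,0],[0,1,0,0]]]'|grep -v ori
python3 -m creep '[[[0,1,0,0],[0,1,0,0],[0,1,0,0]]]'|grep -v ori
```

```text
time: 7.35
position: [511.3, 97.8, 13.6]
contact_force: [-2.1, -0.7, 9.5]
grip_width: 0.005
time: 7.6
position: [511.3, 97.9, 13.4]
contact_force: [-4.1, -0.7, 23.0]
grip_width: 0.009
```

The stop shows at reported z ≈ 13.6: 9.5 N at commanded 13, then 23 N at 12. Stopper 1 is home. Now I'll lift just clear, pass low to stopper 2, and press to commanded 13.

```bash
python3 -m creep '[[[0,-4,0,0],[0,-8,0,0],[0,-10,0,0],[0,-11,8,0],[0,-11,20,0],[0,-11,32,0],[0,-11,42,0],[0,-11,48,0],[0,-11,50,0],[0,-11,50,0]]]'|grep -v ori
python3 -m creep '[[[0,1,0,0],[0,2,0,0],[0,3,0,0],[0,4,0,0],[0,5,0,0],[0,6,0,0],[0,7,0,0],[0,8,0,0],[0,9,0,0],[0,9,0,0]]]'|grep -v ori
python3 -m creep '[[[0,0.5,0,0],[0,1,0,0],[0,1,0,0]]]'|grep -v ori
```

```text
time: 8.43
position: [534.2, 143.0, 22.8]
contact_force: [0.2, -0.8, -0.1]
grip_width: 0.003
time: 9.27
position: [534.3, 142.3, 13.9]
contact_force: [0.2, 0.8, 0.0]
grip_width: 0.005
time: 9.52
position: [534.3, 142.3, 13.7]
contact_force: [-2.0, -1.2, 8.6]
grip_width: 0.005
```

Stopper 2 is on its stop: 8.6 N at z = 13.7, the same as stopper 1. Before going on I'll check that the box hasn't moved.

```bash
python3 -m creep '[[[0,-4,0,0],[0,-8,0,0],[0,-10,0,0],[0,-10,8,0],[0,-10,20,0],[0,-10,32,0],[0,-10,42,0],[0,-10,48,0],[0,-10,50,0],[0,-10,50,0]]]'|grep -v ori
python3 - <<'E'
from h import *
a,d=camera("wrist");cv2.imwrite("pics/w6.png",a)
np.set_printoptions(precision=1,suppress=True)
print(read_state()["position"])
E
```

```text
time: 10.35
position: [557.2, 187.4, 22.8]
contact_force: [-0.3, -0.1, 0.9]
grip_width: 0.005
[556.9 186.7  22.8]
```

View pics/w6.png

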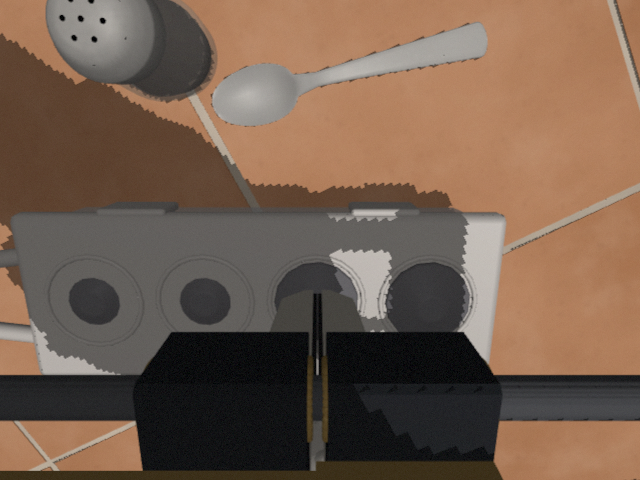

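The wrist view shows stoppers 1 and 2, at (94,300) and (205,300), sunk to small caps. Stopper 3 at (316,290), under the tip, and stopper 4 at (428,300) are still up, and the box is in line. Next is stopper 3, then stopper 4.

```bash
python3 -m creep '[[[0,1,0,0],[0,2,0,0],[0,3,0,0],[0,4,0,0],[0,5,0,0],[0,6,0,0],[0,7,0,0],[0,8,0,0],[0,9,0,0],[0,9,0,0]]]'|grep -v ori
python3 -m creep '[[[0,0.5,0,0],[0,1,0,0],[0,1,0,0]]]'|grep -v ori
```

```text
time: 11.23
position: [557.2, 186.6, 13.8]
contact_force: [0.7, -0.6, 1.0]
grip_width: 0.006
time: 11.48
position: [557.2, 186.7, 13.7]
contact_force: [-1.5, -1.3, 8.6]
grip_width: 0.002
```

```bash
python3 -m creep '[[[0,-4,0,0],[0,-8,0,0],[0,-10,0,0],[0,-10,8,0],[0,-10,20,0],[0,-10,32,0],[0,-10,42,0],[0,-10,48,0],[0,-10,50,0],[0,-10,50,0]]]'|grep -v ori
python3 -m creep '[[[0,1,0,0],[0,2,0,0],[0,3,0,0],[0,4,0,0],[0,5,0,0],[0,6,0,0],[0,7,0,0],[0,8,0,0],[0,9,0,0],[0,9,0,0]]]'|grep -v ori
python3 -m creep '[[[0,0.5,0,0],[0,1,0,0],[0,1,0,0]]]'|grep -v ori
```

```text
time: 12.32
position: [580.3, 231.9, 22.7]
contact_force: [1.1, 0.7, -0.4]
grip_width: 0.004
time: 13.15
position: [580.3, 231.0, 13.9]
contact_force: [0.5, -0.1, 0.1]
grip_width: -0.0
time: 13.4
position: [580.3, 231.1, 13.7]
contact_force: [-2.0, -1.4, 8.3]
grip_width: 0.006
```

All four pressed to the same stop height. I'll rise straight up and clear, then look.

```bash
python3 -m creep '[[[0,-4,0,0],[0,-12,0,0],[0,-30,0,0],[0,-60,0,0],[0,-90,0,0],[0,-120,0,0],[0,-145,0,0],[0,-160,0,0],[0,-160,0,0],[0,-160,0,0]]]'|grep -v ori
python3 -m creep '[[[-8,0,-20,0],[-16,0,-50,0],[-25,0,-80,0],[-40,0,-110,0],[-60,0,-140,0],[-70,0,-165,0],[-75,0,-175,0],[-75,0,-180,0],[-75,0,-180,0]]]'|grep -v ori
python3 - <<'E'
from h import *
np.set_printoptions(precision=1,suppress=True)
a,d=camera("wrist");cv2.imwrite("pics/w7.png",a)
a,d=camera("top");cv2.imwrite("pics/t7.png",a)
b=a[165:365,190:360];cv2.imwrite("pics/t7c.png",cv2.resize(b,None,fx=3,fy=3,interpolation=cv2.INTER_CUBIC))
a,d=camera("scene");b=a[200:320,190:390];cv2.imwrite("pics/s7c.png",cv2.resize(b,None,fx=4,fy=4,interpolation=cv2.INTER_CUBIC))
E
```

```text
time: 14.23
position: [580.5, 231.3, 174.1]
contact_force: [-1.5, -0.2, -0.7]
grip_width: 0.004
time: 14.98
position: [431.0, 105.4, 172.8]
contact_force: [0.4, -0.5, 0.3]
grip_width: 0.005
```

View pics/t7c.png

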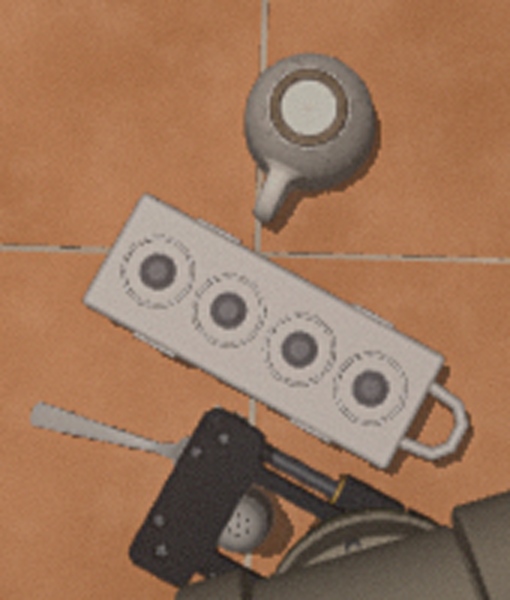

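View pics/s7c.png

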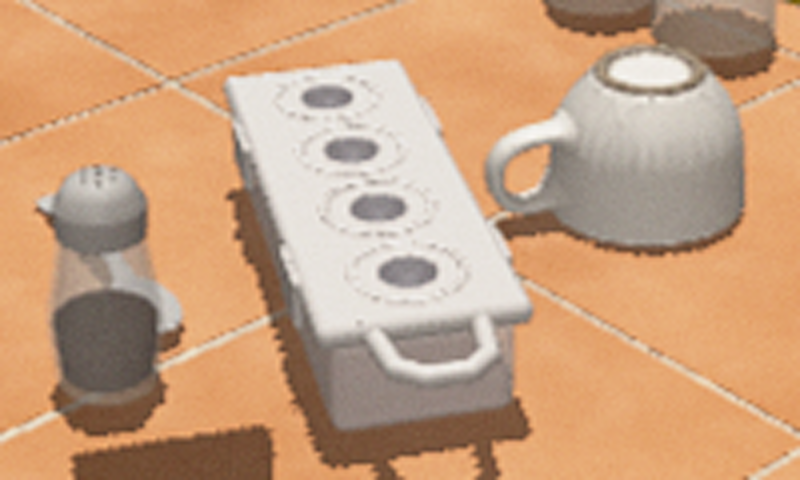

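View pics/w7.png

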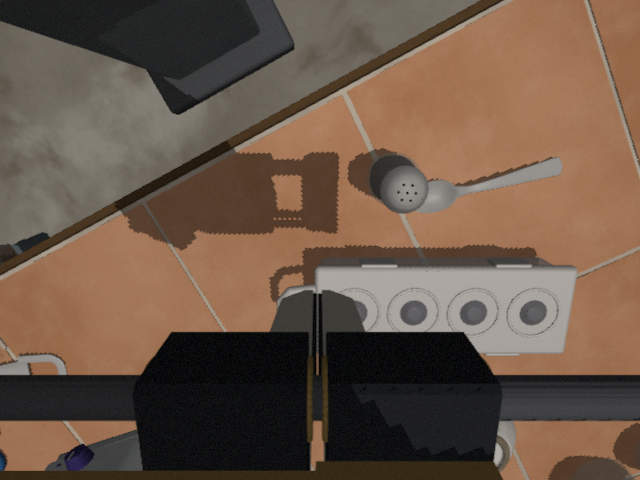

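All four stoppers show the same small cap in the top and scene views. The box corners ((147,196), (442,358), (386,466), (86,300) in the top crop), the cup and the shaker are where they started. The spoon handle is too; the arm hides its bowl in the top view. The arm is clear, so I'm handing in.

```bash
python3 - <<'E'
from station import *
print(read_state()["contact_force"]);print(close_job())
E
```

```text
[-0.24302197 -0.472602    0.02168566]
the job is handed in; nothing more can be done
None
```

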